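# Hold a mounted specimen in the corner of its locating plate

### The job

Slide the locating plate's side stop by its upright grip all the way out to its end stop, away from the middle of the plate, while the specimen is still clear of it. Then lay the rectangular resin-mounted specimen flat on the plate, polished face up, its long side along the side stop, and press it into the corner so that it bears squarely on the side stop and the fixed back stop at once. Finish still holding it there, pressing firmly on both stops, and leave the round mounts and the dropper bottle where they are.

Things in the scene. Friction and masses are not known exactly. Their poses are not given: they have to be found in the camera images.
- locating_plate: Flat aluminium plate fixed to the bench, 200 (its x) x 220 (its y) x 12 mm high, lying at a different place and yaw each time. Origin: centre of its underside; z up. Its top is at z = 12 mm. The nest corner lies towards its +x and +y: the back stop runs along its +x edge, the side stop slides along its y. A small 12 mm high dark lug on the plate (12 x 12 mm, centred at x = -78, y = +96 mm) is what the side stop meets at the end of its travel
- back_stop (a point): Fixed steel bar standing on the plate along the plate's y, 18 x 200 x 12 mm high (its top is 24 mm above the bench). This point: the middle of its inner face, which the specimen bears on; the face looks to the plate's -x and lies at x = +75 mm in the plate's frame (y = 0, 6 mm above the plate). The bar is fixed and rigid; the specimen drags on bars and plate (friction coefficient 0.5 to 0.7)
- side_face (a point): Sliding steel bar of the side stop, lying on the plate along the plate's x, 155 x 20 x 12 mm high (its top is 24 mm above the bench). This point: the middle of its inner face, which the specimen bears on and which looks to the plate's -y; it lies at x = -7.5 mm in the plate's frame, y = -20 mm plus the joint value, 6 mm above the plate; with the stop at its end this face lies at y = +70 mm in the plate's frame
- stop_grip (a point): Top centre of the side stop's dark grey upright grip, which stands on the near (-x) end of the side bar: 30 mm along the plate's x, 20 mm along its y, from 24 mm up to 57 mm above the bench (this point). At x = -70 mm in the plate's frame and y = -10 mm plus the joint value. Pinch it across its 20 mm, from above
- side_stop (a joint): How far the side stop has slid along the plate's +y, in m: 0 = innermost, 0.09 = at its end stop (hard). It starts between 0 and 0.045. It stays where it is left; sliding it takes about 2 N, so anything pressing it towards +y short of the end stop pushes it along
- specimen: Loose rectangular white resin-mounted specimen, 60 (its x) x 40 (its y) x 45 mm high, about 0.2 kg, with a bright steel strip in its top face. Origin: centre of its underside; z up. It lies on the bench on the robot's right-hand side (-y), beside the two round mounts, at a yaw within 0.7 rad. Seated in the corner its centre is at x = +45, y = +50 mm in the plate's frame
- mount_a: Loose round white resin mount (bystander), diameter 32 mm, 24 mm high. Origin: centre of its underside. The two mounts and the specimen swap places from start to start
- mount_b: Second round mount, the same as mount_a (bystander)
- dropper_bottle: Loose glass dropper bottle (bystander), diameter 52 mm, 108 mm high to the top of its rubber bulb, at the far right of the work. Origin: centre of its underside
Things that resemble listed ones, but are neither listed nor needed, are in the scene too. What is shaped like the specimen but brown is not meant.

How it is judged:
On the way:
1. the side stop is at its end stop (within 2.5 mm) and the specimen does not touch it (value of joint side_stop above 0.0875 m and contact force between specimen and side_stop_c0 below 0.1 N), for 0.2 s.
At the end, for the whole second after the job is handed in: Side stop within 2.5 mm of its end stop; specimen flat on the plate, polished face up (tilt < 0.05 rad), long side along the side stop (0.05 rad), within 3 mm of its seat, at rest, and pressed by the fingers still on it against the back stop and the side stop with over 1.5 N each (value of joint side_stop above 0.0875 m and contact force between specimen and locating_plate_c2 above 1.5 N and contact force between specimen and side_stop_c0 above 1.5 N and contact force between the fingers and specimen above 1 N and angle between the x axis of specimen and the x axis of locating_plate, either way round below 0.05 rad and angle between specimen's own z axis and vertical below 0.05 rad and z of specimen in the frame of locating_plate between 0.01 and 0.015 m and x of specimen in the frame of locating_plate above 0.042 m and y of specimen in the frame of locating_plate above 0.047 m and linear speed of specimen below 0.01 m/s); the arm keeps its last pose, push and grip.
It fails at once if mount a is moved by more than 25 mm (distance of mount_a from where it was at the start of the episode above 0.025 m).
It fails at once if mount b is moved by more than 25 mm (distance of mount_b from where it was at the start of the episode above 0.025 m).
It fails at once if dropper bottle is moved by more than 25 mm (distance of dropper_bottle from where it was at the start of the episode above 0.025 m).
It also fails if it takes over 72 s, if anything falls off the work surface, if the arm or the gripper's body presses on something with over 40 N, if the wrist force passes 120 N, or if a joint passes its speed limit or range.

### The arm

A 6-joint arm with a two-finger parallel gripper is mounted at the origin on the work surface. World frame = base frame: x ahead of the robot, y to its left, z up, the work surface at z = 0. Lengths are in m, angles in rad, forces in N, time in s.
With the tool pointing down it reaches from about 0.275 to 0.725 m from the base axis. Payload 5.6 kg.
Tool frame: the origin (TCP) lies between the finger pads; the fingertips stand 17 mm ahead of it and the grasp point (between the pads) lies 2 mm behind it; z points along the fingers, y is the line along which they close (so a half turn about z gives the same grasp; the last joint's range is limited). The gripper opens to 85 mm and grips with 20 to 120 N. Pads are 22 mm wide; open, the fingers measure 114 mm over their backs; the gripper's body (76 mm by 85 mm) begins 54 mm behind the grasp point. The pads swing forward as they close: fully open they stand 13 mm farther back than shut.
Start: joints at [1.634, 0.255, 0.108, 0, -1.424, -0.285], TCP at [0.121, 0.537, 0.248] pointing down, gripper open.
Joint ranges: [-2.95, 2.95], [-1.21, 1.97], [-1.09, 1.5], [-2.87, 1.71], [-2.94, -0.07], [-3.05, 3.05]. Speed limits (rad/s): [2.57, 2.57, 3.14, 3.14, 3.14, 3.14].

### API

Orientations are given as [roll, pitch, yaw] about the fixed x, y, z axes, in that order (R = Rz(yaw) Ry(pitch) Rx(roll)).
In Python, from workcell import ctrl gives the robot as it stands. The module is installed in compiled form; this text tells all that it offers. Calls block until the motion is done:
- ctrl.reach(position, orientation): joint-space move of the TCP to a pose.
- ctrl.move_linear(position, attitude=None, max_speed=0.15, force_limit=None): straight line of the TCP; attitude=None keeps the orientation; max_speed is the mean speed in m/s. With force_limit (N) it stops when the force on the tool has changed by that much, and returns True; else False.
- ctrl.goto_joints(angles): joint-space move.
- ctrl.move_gripper(opening, grasp_force=None): finger opening in m; grasp_force is the grip in N (None keeps the last); returns when the fingers have stopped.
- ctrl.wait(seconds).
- ctrl.inverse_kinematics(position, orientation): joint angles nearest the present ones, or None.
- ctrl.state(): the state.
- ctrl.snapshot(name): name is "scene" or "top" or "wrist"; returns (picture, depth): 384x512x3 uint8, red, green, blue; 384x512 float32, m along the optical axis (not along the pixel's ray), 0 where there is no reading.
- ctrl.get_calibration(name): a dict with "K" (3x3 intrinsics, pixels), "pose" (4x4, takes a point from camera to world coordinates); the wrist camera has in their place "mount" (4x4, takes a point from camera to tool coordinates, whose origin is the TCP and whose axes are the flange's). Camera axes: x right, y up, looking along -z (the intrinsics and any distortion apply to the point x, -y, -z); pixel columns grow to the right and rows downward; lengths in m; the calibration is good to about 2 mm. A picture is of the moment at which its call begins: read the wrist's pose just before it. get_calibration takes no time and is no camera call.
A pose or a line that the arm cannot do raises ctrl.PlanningError and nothing moves.
- ctrl.close_job(): hands the job in; it is judged then, once.
The state is a dict: "t": time; "qpos": joint angles; "joint_vel": joint speeds; "joint_torque": joint torques, N m; "eef_pos": TCP position; "ee_rot": TCP orientation; "contact_force": force on the tool from outside, world axes, zero at the start; "ft_torque": the same for the moment, N m; "width": finger opening in m; "grasp_force": force on a finger pad.
Only numpy, scipy, OpenCV 4.12 (cv2) and the standard library are available. Lean on these libraries where they do the work, as an engineer would, in place of code of your own. Each camera call takes 0.05 s, during which the arm holds its last target. There are 200 camera calls.

## Working session

There is one attempt and no reset: what is moved stays moved. The work goes in short steps, each a Python script; the robot and the scene stay as the last script left them, time stands still between calls to the robot, and variables do not carry over. Pictures are saved under pics/ and viewed, at most 10 in all, crops included, and the job is handed in when it is done.

```bash
mkdir -p pics; cat > h.py <<'E'
import numpy as np, cv2
from workcell import ctrl
def snap(n):
    s=ctrl.state(); im,d=ctrl.snapshot(n); c=ctrl.get_calibration(n)
    if 'pose' in c: T=np.array(c['pose'])
    else:
        from scipy.spatial.transform import Rotation as R
        W=np.eye(4); W[:3,:3]=R.from_euler('xyz',s['ee_rot']).as_matrix() if np.size(s['ee_rot'])==3 else np.array(s['ee_rot']).reshape(3,3) if np.size(s['ee_rot'])==9 else None
        W[:3,3]=s['eef_pos']; T=W@np.array(c['mount'])
    return im,d,np.array(c['K']),T,c
def cloud(d,K,T):
    v,u=np.indices(d.shape)
    p=np.stack([(u-K[0,2])/K[0,0]*d,-(v-K[1,2])/K[1,1]*d,-d,np.ones_like(d)],-1)
    P=(p@T.T)[...,:3]; P[d==0]=np.nan
    return P
E
python3 - <<'E'
from h import *
s=ctrl.state(); print({k:np.round(v,3).tolist() for k,v in s.items()})
for n in("top","scene"):
    im,d,K,T,c=snap(n); cv2.imwrite(f'pics/{n}0.png',im[...,::-1]); np.savez(f'{n}0.npz',im=im,d=d,K=K,T=T)
    print(n,c.keys(),K.tolist(),np.round(T,3).tolist(),{k:v for k,v in c.items() if k not in('K','pose')})
print(ctrl.get_calibration('wrist'))
E
```

```text
{'t': 0.0, 'qpos': [1.634, 0.256, 0.107, -0.0, -1.424, -0.285], 'joint_vel': [-0.0, -0.002, 0.0, -0.0, -0.001, -0.001], 'joint_torque': [0.0, -38.663, 23.794, 5.365, -0.006, 0.0], 'eef_pos': [0.121, 0.536, 0.247], 'ee_rot': [3.14, -0.0, -0.222], 'contact_force': [0.662, -0.113, -0.029], 'ft_torque': [-0.003, 0.038, 0.025], 'grasp_force': 0.0, 'width': 0.085}
top dict_keys(['K', 'pose']) [[458.7754968987877, 0.0, 259.2569200333809], [0.0, 458.7754968987877, 191.3427270225322], [0.0, 0.0, 1.0]] [[-0.037, 0.971, -0.235, 0.309], [-0.999, -0.038, 0.003, -0.113], [-0.006, 0.234, 0.972, 0.996], [0.0, 0.0, 0.0, 1.0]] {}
scene dict_keys(['K', 'pose']) [[447.53060942904074, 0.0, 243.20970371827474], [0.0, 447.53060942904074, 199.6953976934009], [0.0, 0.0, 1.0]] [[0.004, -0.725, 0.688, 1.12], [1.0, 0.01, 0.004, -0.105], [-0.009, 0.688, 0.725, 0.699], [0.0, 0.0, 0.0, 1.0]] {}
{'K': array([[310.0197026 ,   0.        , 257.12595097],
       [  0.        , 310.0197026 , 192.67054748],
       [  0.        ,   0.        ,   1.        ]]), 'mount': array([[ 7.69653134e-04,  9.64012612e-01,  2.65855396e-01,
         6.73670754e-02],
       [ 9.99999671e-01, -6.74305965e-04, -4.49919125e-04,
        -4.89681951e-04],
       [-2.54459832e-04,  2.65855654e-01, -9.64012814e-01,
        -1.24150447e-01],
       [ 0.00000000e+00,  0.00000000e+00,  0.00000000e+00,
         1.00000000e+00]])}
```

View pics/top0.png

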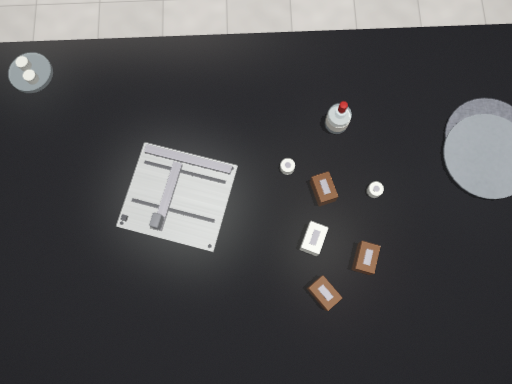

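View pics/scene0.png

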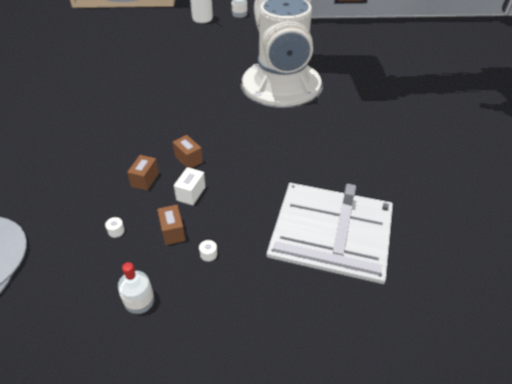

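The top view shows the plate centred at about (178,197): grip (156,220), lug (125,218), back stop (188,159). Specimen candidates are the white block (315,238) and three brown blocks at (325,187), (368,257) and (325,293). The round mounts are at (288,166) and (376,189), and the bottle is at (338,118). By description I choose the white one and check it in a close crop.

```bash
cat >> h.py <<'E'
def rect(P,mask):
    """largest blob of mask -> world-xy centre, long size, short size, yaw of long axis, median z"""
    n,l,st,_=cv2.connectedComponentsWithStats(mask.astype(np.uint8))
    m=l==1+np.argmax(st[1:,4]); q=P[m]; q=q[np.isfinite(q).all(1)]
    (c,(w,h),a)=cv2.minAreaRect((q[:,:2]*1000).astype(np.float32))
    if w<h: w,h,a=h,w,a+90
    a=(a+90)%180-90
    return np.round(c,1),round(w,1),round(h,1),round(a,2),np.round(np.median(q[:,2])*1000,1),len(q)
E
python3 - <<'E'
from h import *
f=np.load('top0.npz'); im,d,K,T=f['im'],f['d'],f['K'],f['T']; P=cloud(d,K,T)
for (u,v) in [(315,238),(325,187),(368,257),(325,293),(288,166),(376,189),(338,118),(343,105),(156,220),(178,197),(188,159),(125,218),(168,190),(60,300)]: print((u,v),np.round(P[v,u]*1000,1),im[v,u])
def win(u0,u1,v0,v1):
    m=np.zeros(d.shape,bool); m[v0:v1,u0:u1]=1; return m
z=P[...,2]
print('spec',rect(P,win(290,345,210,265)&(z>.035)&(z<.055)))
print('plate',rect(P,win(100,250,130,260)&(z>.006)))
print('bars',rect(P,win(100,250,130,260)&(z>.0195)&(z<.03)))
print('back',rect(P,win(100,250,130,260)&(z>.019)&(z<.03)&(np.indices(d.shape)[0]<150+ (np.indices(d.shape)[1]-143)*.28+13)))
print('grip',rect(P,win(100,250,130,260)&(z>.045)))
c=cv2.resize(im[140:320,260:400],None,fx=4,fy=3.3,interpolation=cv2.INTER_CUBIC)
cv2.imwrite('pics/crop.png',c[...,::-1])
E
```

```text
(315, 238) [ 434.8 -228.2   44.6] [203 201 207]
(325, 187) [ 543.1 -256.7   44.9] [197 194 200]
(368, 257) [ 391.4 -334.6   44.8] [203 201 207]
(325, 293) [ 322.5 -241.1   44.2] [206 204 210]
(288, 166) [ 599.  -181.6   24.5] [193 192 197]
(376, 189) [ 539.8 -370.8   22.8] [197 195 201]
(338, 118) [ 693.1 -293.7   60.1] [193 199 199]
(343, 105) [ 702.6 -297.3  106.8] [208  71  68]
(156, 220) [483.2 100.8  56.7] [162 163 167]
(178, 197) [541.   63.2  12.1] [219 221 218]
(188, 159) [623.5  39.   25.5] [194 192 197]
(125, 218) [496.5 175.5  22.7] [109 109 113]
(168, 190) [554.6  82.9  24.7] [195 193 198]
(60, 300) [329.5 313.7   1.9] [41 41 45]
spec (array([ 436.4, -227.4]), 60.1, 40.1, -23.31, np.float64(43.9), 561)
plate (array([545.7,  64.8]), 220.9, 200.9, 73.25, np.float64(11.3), 8723)
bars (array([625.7,  40.3]), 199.5, 18.9, 73.37, np.float64(22.8), 695)
back (array([625.9,  40.2]), 199.5, 19.6, 73.22, np.float64(22.8), 712)
grip (array([484.1, 102.7]), 29.3, 20.2, -15.98, np.float64(55.3), 147)
```

View pics/crop.png

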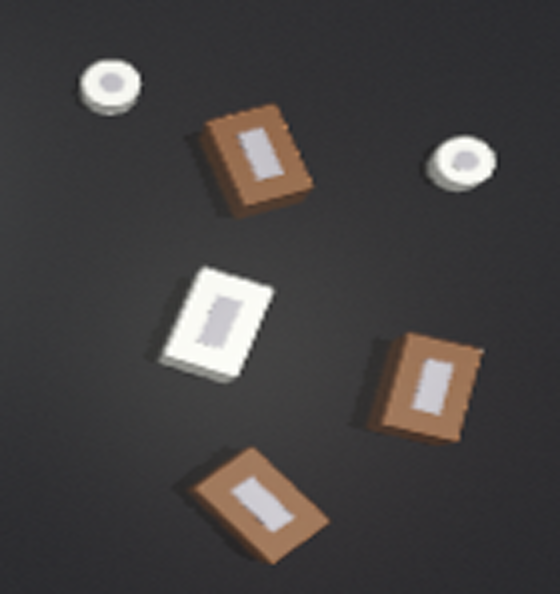

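The crop confirms it: the only white rectangular block is at crop (218,322), which is top pixel (315,238). Its rectangle fit is 60×40 mm at yaw −23.3°. The plate is at (545.7, 64.8) mm, yaw −16.75°, and the joint reads about 28 mm. Next I slide the side stop.

```bash
cat >> h.py <<'E'
PY=np.radians(-16.75); PC=np.array([.5457,.0648])
C,S=np.cos(PY),np.sin(PY); RP=np.array([[C,-S],[S,C]])
def w(x,y,z): return [*(PC+RP@np.array([x,y])/1000),z/1000]
def pl(p): return np.round(RP.T@(np.array(p[:2])-PC)*1000,1)
def show(t):
    s=ctrl.state(); f=np.array(s['contact_force'])
    print(t,'t%.1f'%s['t'],'plate xy',pl(s['eef_pos']),'z%.1f'%(s['eef_pos'][2]*1e3),'F',np.round(RP.T@f[:2],1),round(f[2],1),'w%.1f'%(s['width']*1e3),'g',round(s['grasp_force'],1))
E
python3 - <<'E'
from h import *
o=[np.pi,0,PY]
ctrl.reach(w(-70,18.5,140),o); show('above')
print(ctrl.move_linear(w(-70,18.5,48),max_speed=.12,force_limit=15)); show('down')
ctrl.move_gripper(.015,40); show('grip')
y=pl(ctrl.state()['eef_pos'])[1]
print(ctrl.move_linear(w(-70,90,48),max_speed=.06,force_limit=15)); show('pushed')
ctrl.move_gripper(.085); show('open')
ctrl.move_linear([*ctrl.state()['eef_pos'][:2],.15],max_speed=.15)
im,d,K,T,c=snap('top'); P=cloud(d,K,T); z=P[...,2]
im,d,K,T,c=snap('wrist'); cv2.imwrite('pics/wrist1.png',im[...,::-1]); P=cloud(d,K,T)
np.savez('wrist1.npz',im=im,P=P); show('end')
E
```

```text
above t2.2 plate xy [-70.1  19.3] z140.2 F [-0.3  0.6] 0.3 w85.2 g 0.0
False
down t3.1 plate xy [-69.6  19. ] z48.7 F [ 0.9 -0.1] 0.3 w85.4 g 0.0
grip t3.7 plate xy [-69.8  18.9] z48.4 F [-2.  1.] 4.2 w19.0 g 42.0
True
pushed t4.7 plate xy [-69.8  82.7] z48.4 F [ 1.  -1.5] 4.9 w19.6 g 42.2
open t5.4 plate xy [-70.2  83. ] z48.2 F [-0.2  0.3] 0.1 w84.9 g 0.0
end t6.3 plate xy [-70.8  82.4] z148.6 F [-0.6 -0.1] 0.2 w85.1 g 0.0
```

```bash
python3 - <<'E'
from h import *
f=np.load('wrist1.npz'); P=f['P']; q=P.copy(); q[...,:2]=(P[...,:2]-PC)@RP; q*=1000
x,y,z=q[...,0],q[...,1],q[...,2]
def s(t,m): 
    a=q[m]; print(t,len(a),len(a) and np.round(np.percentile(a,[1,50,99],axis=0),1).tolist())
s('grip',(z>50)&(z<62)&(abs(x+70)<30)&(y>55)&(y<110))
s('bar',(z>20)&(z<27)&(x>-50)&(x<40)&(y>50)&(y<95))
s('lug',(z>18)&(z<28)&(abs(x+78)<12)&(y>91)&(y<110))
s('plateedge',(z>9)&(z<15)&(abs(x)<60)&(y>90)&(y<130))
E
```

```text
grip 1045 [[-85.3, 72.8, 50.8], [-69.4, 82.3, 55.1], [-56.1, 92.6, 56.7]]
bar 3057 [[-48.7, 73.0, 20.8], [-1.5, 83.0, 22.5], [39.1, 92.5, 24.1]]
lug 188 [[-84.9, 93.9, 18.5], [-78.6, 99.1, 22.2], [-72.8, 104.1, 23.7]]
plateedge 3630 [[-58.6, 93.2, 9.1], [5.5, 102.7, 10.5], [59.1, 112.3, 12.2]]
```

View pics/wrist1.png

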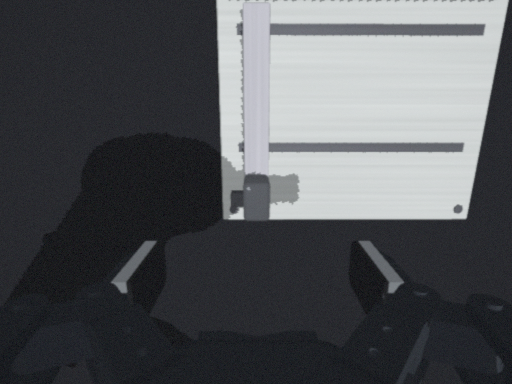

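The wrist view shows the side bar (257,100) and grip (257,197) hard against the lug (237,200), so the stop is at its end. In the robot's frame the plate sits about 2.5 mm further in y, so I correct for that. Next is the specimen.

```bash
cat >> h.py <<'E'
PC=PC+RP@np.array([0,.0024])
E
python3 - <<'E'
from h import *
sp=np.array([.4364,-.2274])+[.0005,.002]; o=[np.pi,0,np.radians(-23.3)]
ctrl.reach([*sp,.15],o); show('above')
print(ctrl.move_linear([*sp,.032],max_speed=.1,force_limit=15)); show('down')
ctrl.move_gripper(.03,60); show('grip')
ctrl.move_linear([*sp,.13],max_speed=.12); show('up')
ctrl.reach(w(35,40,130),[np.pi,0,PY]); show('over')
im,d,K,T,c=snap('scene'); cv2.imwrite('pics/scene2.png',im[120:320,150:420,::-1].repeat(2,0).repeat(2,1))
im,d,K,T,c=snap('wrist'); cv2.imwrite('pics/wrist2.png',im[...,::-1])
E
```

```text
above t7.8 plate xy [ -20.3 -310.9] z149.9 F [-0.2 -0.1] -0.3 w84.9 g 0.0
False
down t9.1 plate xy [ -20.  -311.6] z32.6 F [-0.6 -0.1] -0.0 w85.0 g 0.0
grip t9.6 plate xy [ -20.1 -311.6] z32.4 F [-0.7  0.6] 3.3 w39.1 g 61.9
up t10.5 plate xy [ -21.3 -311.6] z129.0 F [-0.1  0.2] -1.1 w39.4 g 61.3
over t11.9 plate xy [35.1 38.8] z130.0 F [ 0.4 -0. ] -1.4 w39.3 g 61.2
```

View pics/scene2.png

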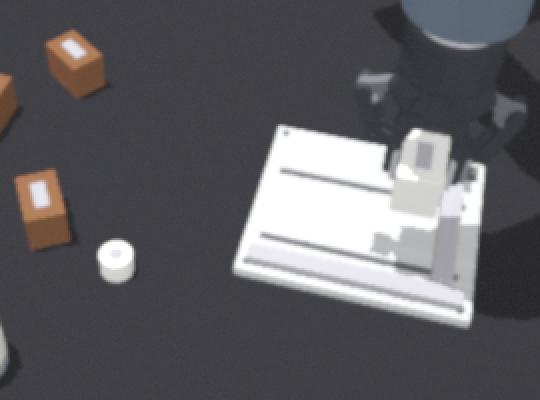

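View pics/wrist2.png

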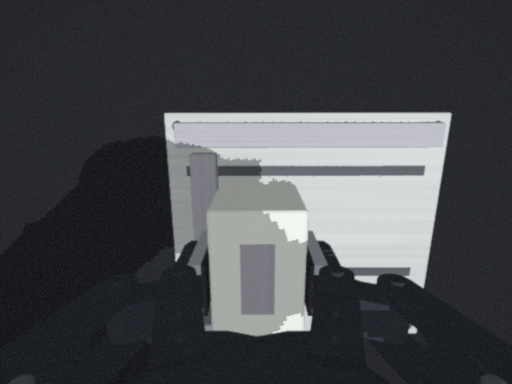

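The specimen is held square between the pads, strip (257,280) up, with the back stop (310,135) and side bar (204,175) parallel to it. Next I lower it, then press onto the back stop and then the side stop.

```bash
python3 - <<'E'
from h import *
ctrl.move_linear(w(35,40,60),max_speed=.1); show('near')
print(ctrl.move_linear(w(35,40,41.5),max_speed=.02,force_limit=5)); show('down')
z=ctrl.state()['eef_pos'][2]*1e3
print(ctrl.move_linear(w(53,40,z),max_speed=.02,force_limit=12)); show('x')
p=pl(ctrl.state()['eef_pos'])
print(ctrl.move_linear(w(p[0],58,z),max_speed=.02,force_limit=12)); show('y')
ctrl.wait(.5); show('wait')
E
```

```text
near t12.8 plate xy [35.5 40.2] z60.7 F [-0.3 -0.5] -1.6 w38.7 g 61.2
True
down t13.6 plate xy [34.9 39.9] z44.5 F [-0.   1.5] 4.5 w39.0 g 61.7
True
x t14.2 plate xy [44.8 39.8] z44.6 F [-1.7  0.2] 4.8 w39.1 g 61.7
True
y t14.9 plate xy [44.8 50.4] z44.7 F [-0.5 -0.9] 3.6 w39.2 g 61.8
wait t15.4 plate xy [44.8 50.4] z44.7 F [ 1.9 -1.1] 3.9 w39.1 g 61.8
```

After the stop the press relaxes, so I add it back with small target offsets while watching the forces.

```bash
python3 - <<'E'
from h import *
s=ctrl.state(); a,b=pl(s['eef_pos']); z=s['eef_pos'][2]*1e3
dx=dy=0
for i in range(16):
    F=[]
    for _ in range(6): F.append(ctrl.state()['contact_force']); ctrl.wait(.03)
    f=RP.T@np.mean(F,0)[:2]; print(dx,dy,np.round(f,1),pl(ctrl.state()['eef_pos']))
    gx,gy=f[0]>-13,f[1]>-13
    if not(gx or gy): break
    dx+=.5*gx; dy+=.5*gy
    ctrl.move_linear(w(a+dx,b+dy,z),max_speed=.01)
show('end')
im,d,K,T,c=snap('scene'); cv2.imwrite('pics/scene3.png',im[120:320,150:420,::-1].repeat(2,0).repeat(2,1))
E
```

```text
0 0 [ 1.5 -1.2] [44.8 50.4]
0.5 0.5 [-0.9 -2.5] [44.8 50.4]
1.0 1.0 [-2.  -4.3] [44.9 50.5]
1.5 1.5 [-3.8 -5. ] [44.9 50.5]
2.0 2.0 [-5.4 -5.7] [44.9 50.5]
2.5 2.5 [-6.7 -7. ] [45.  50.6]
3.0 3.0 [-8.6 -8.5] [45.  50.6]
3.5 3.5 [-10.3  -9.4] [45.  50.7]
4.0 4.0 [-12.1 -10.5] [45.1 50.7]
4.5 4.5 [-13.5 -11.7] [45.1 50.7]
4.5 5.0 [-13.7 -12.5] [45.1 50.7]
4.5 5.5 [-12.7 -14.3] [45.1 50.8]
5.0 5.5 [-14.9 -14.3] [45.1 50.8]
end t21.0 plate xy [45.1 50.8] z44.9 F [-14.5 -14.4] 21.0 w39.0 g 64.2
```

View pics/scene3.png

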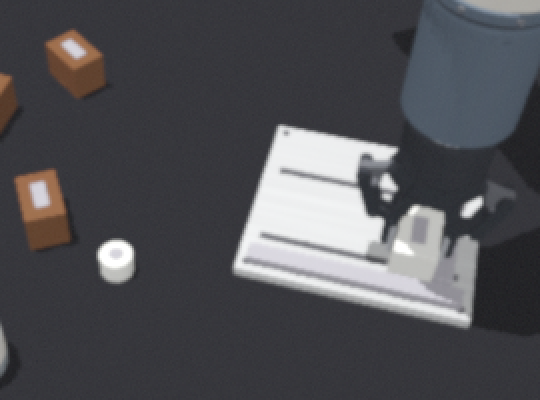

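The specimen sits in the corner (crop (418,245)), against both stops. The down-force of 21 N could hide friction, so I ease it off and verify.

```bash
python3 - <<'E'
from h import *
z0=44.7
def F():
    a=[]
    for _ in range(6): a.append(ctrl.state()['contact_force']); ctrl.wait(.03)
    m=np.mean(a,0); return np.r_[RP.T@m[:2],m[2]]
a,b=49.8,55.9
for i in range(14):
    f=F(); print(round(z0,2),np.round(f,1))
    if f[2]<8: break
    z0+=.4; ctrl.move_linear(w(a,b,z0),max_speed=.01)
ctrl.wait(.5); show('end')
im,d,K,T,c=snap('top'); P=cloud(d,K,T); q=P.copy(); q[...,:2]=(P[...,:2]-PC)@RP; q*=1000
m=(q[...,2]>15)&(q[...,2]<30)&(q[...,0]<0)&(q[...,0]>-45)&(q[...,1]>40)&(q[...,1]<100)
print('bar',np.round(np.percentile(q[m],[2,50,98],axis=0),1).tolist())
E
```

```text
44.7 [-14.9 -13.8  21.2]
45.1 [-13.7 -13.4  18.6]
45.5 [-12.7 -13.1  16.6]
45.9 [-12.  -13.1  14.7]
46.3 [-10.6 -12.7  12.2]
46.7 [ -9.6 -12.4  10. ]
47.1 [ -8.5 -11.8   7.8]
end t24.4 plate xy [45.1 50.8] z45.0 F [ -7.8 -11.8] 9.1 w39.1 g 62.1
bar [[-44.0, 67.0, 16.5], [-23.3, 76.2, 22.2], [-1.4, 87.4, 26.2]]
```

```bash
python3 - <<'E'
from h import *
a,b,z0=49.8,55.9,47.1
for i in range(20):
    F=[]
    for _ in range(6): F.append(ctrl.state()['contact_force']); ctrl.wait(.03)
    m=np.mean(F,0); f=np.r_[RP.T@m[:2],m[2]]; print(round(a,1),round(b,1),round(z0,1),np.round(f,1))
    g=(f[0]>-19,f[1]>-18,f[2]>9)
    if not any(g): break
    a+=.8*g[0]; b+=.8*g[1]; z0+=.3*g[2]
    ctrl.move_linear(w(a,b,z0),max_speed=.015)
ctrl.wait(1); show('end'); print(ctrl.state()['ee_rot'], np.abs(ctrl.state()['joint_vel']).max())
E
```

```text
49.8 55.9 47.1 [ -8.7 -12.2   8.1]
50.6 56.7 47.1 [-11.2 -13.7  10.8]
51.4 57.5 47.4 [-13.2 -15.2  11.5]
52.2 58.3 47.7 [-15.  -17.1  12.8]
53.0 59.1 48.0 [-16.8 -18.6  13.5]
53.8 59.1 48.3 [-18.7 -18.2  14. ]
54.6 59.1 48.6 [-20.6 -17.5  14.4]
54.6 59.9 48.9 [-19.9 -19.7  13.9]
54.6 59.9 49.2 [-19.  -19.6  12.2]
55.4 59.9 49.5 [-20.9 -19.1  12.6]
55.4 59.9 49.8 [-20.2 -18.7  11.1]
55.4 59.9 50.1 [-19.4 -18.6   9.1]
55.4 59.9 50.4 [-18.9 -18.5   7.5]
56.2 59.9 50.4 [-21.6 -17.8   9.8]
56.2 60.7 50.7 [-20.6 -19.8   8.9]
end t32.0 plate xy [45.6 51.2] z45.5 F [-21.3 -19.4] 9.3 w39.1 g 62.5
[ 3.11474893  0.0322423  -0.29577033] 0.0018253620348470856
```

The tool has tilted about 0.04 rad under the load, so I ease the push a little and command a counter-tilt to bring it upright.

```bash
python3 - <<'E'
from h import *
a,b,z0=53.5,58.5,49.0; att=np.array([np.pi,0,PY]); ref=att.copy()
for i in range(14):
    ctrl.move_linear(w(a,b,z0),att.tolist(),max_speed=.015)
    F=[];R=[]
    for _ in range(6): s=ctrl.state(); F.append(s['contact_force']); R.append(s['ee_rot']); ctrl.wait(.03)
    m=np.mean(F,0); f=np.r_[RP.T@m[:2],m[2]]
    r=np.mean(np.array(R)%(2*np.pi),0) if 0 else np.mean(R,0)
    e=(ref-r+np.pi)%(2*np.pi)-np.pi
    print(np.round([a,b,z0],1),np.round(f,1),'err',np.round(e,4),pl(ctrl.state()['eef_pos']),'t%.1f'%ctrl.state()['t'])
    if abs(e).max()<.006 and abs(f[0]+15)<2.5 and abs(f[1]+15)<2.5 and 9<f[2]<17: break
    att=att+.6*e
    k=.25; a+=np.clip(k*(15+f[0]),-.8,.8); b+=np.clip(k*(15+f[1]),-.8,.8); z0+=np.clip(.15*(f[2]-13),-.5,.5)
E
```

```text
[53.5 58.5 49. ] [-14.9 -16.2   9.9] err [ 0.0152 -0.0192  0.0023] [45.4 50.8] t32.6
[53.5 58.2 48.5] [-16.7 -15.8  11.3] err [ 0.0058 -0.0082  0.0011] [45.1 50.5] t33.0
[53.1 58.  48.3] [-16.  -16.   10.8] err [ 0.0021 -0.0027  0.0005] [44.9 50.5] t33.5
```

The tool is upright with about 16 N on each stop. One check of the specimen's top face and of the side bar from the scene camera's depth, then I hand in.

```bash
python3 - <<'E'
from h import *
ctrl.wait(1); show('hold'); print(ctrl.state()['ee_rot'])
im,d,K,T,c=snap('scene'); cv2.imwrite('pics/scene4.png',cv2.resize(im[190:280,310:410,::-1],None,fx=6,fy=6,interpolation=cv2.INTER_CUBIC))
P=cloud(d,K,T); q=P.copy(); q[...,:2]=(P[...,:2]-PC)@RP; q*=1000
x,y,z=q[...,0],q[...,1],q[...,2]
m=(z>51)&(z<64)&(x>8)&(x<74)&(y>28)&(y<68)&(im.min(-1)>95); t=q[m]
A=np.c_[t[:,:2],np.ones(len(t))]; r=np.linalg.lstsq(A,t[:,2],rcond=None)[0]
k=abs(A@r-t[:,2])<2; r=np.linalg.lstsq(A[k],t[k,2],rcond=None)[0]
print('top',len(t),k.sum(),'slopes',np.round(r[:2],3),np.round(np.percentile(t[k],[2,50,98],axis=0),1).tolist())
E
```

```text
hold t34.5 plate xy [44.9 50.5] z44.6 F [-16.1 -15.4] 11.4 w39.4 g 62.9
[ 3.13949307e+00  2.76107055e-03 -2.92858400e-01]
top 523 431 slopes [-0.017  0.001] [[15.7, 32.7, 55.5], [47.1, 51.4, 57.6], [72.6, 67.3, 59.5]]
```

View pics/scene4.png

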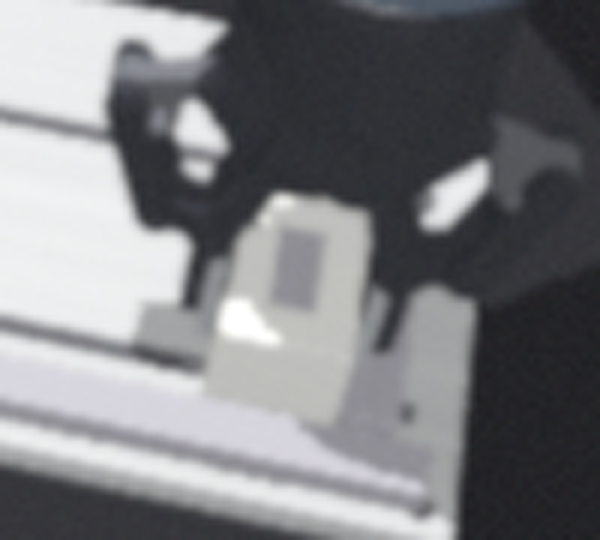

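The specimen (285,310) sits in the corner, strip up, against the back stop (310,450) and side bar (385,370). Its top face is flat to about 0.017 rad and the press is steady.

```bash
python3 -c "
from h import *
print(ctrl.close_job())"
```

```text
the job is handed in; nothing more can be done
None
```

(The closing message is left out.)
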